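# Slide the empty wire spool off the spindle

### The arm

A 6-joint arm with a two-finger parallel gripper is mounted at the origin on a cart in front of the work surface, level with it; the furniture and walls round the work are solid. World frame = base frame: x ahead of the robot, y to its left, z up, the work surface at z = 0. Lengths are in m, angles in rad, forces in N, time in s.
With the tool pointing down it reaches from about 0.275 to 1 m from the base axis. Payload 8.4 kg.
Tool frame: the origin (TCP) lies where the fingers leave the gripper's body, on its centre line; the fingertips stand 73 mm ahead of it and the grasp point (between the pads) lies 54 mm ahead of it; z points along the fingers, y is the line along which they close (so a half turn about z gives the same grasp; the last joint's range is limited). The gripper opens to 85 mm and grips with 20 to 120 N. Pads are 22 mm wide; open, the fingers measure 114 mm over their backs; the gripper's body (76 mm by 85 mm) begins 54 mm behind the grasp point. The pads swing forward as they close: fully open they stand 13 mm farther back than shut.
Start: joints at [1.174, 0.353, 1.633, -0, 1.155, -0.002], TCP at [0.24, 0.577, 0.304] pointing down, gripper open.
Joint ranges: [-2.63, 2.63], [-0.92, 2.1], [0.06, 2.66], [-1.3, 4.44], [0, 2.69], [-3.02, 3.02]. Speed limits (rad/s): [2.22, 2.22, 2.79, 3.14, 3.14, 3.14].

### API

Orientations are given as a rotation vector (axis times angle).
In Python, from rig import r gives the robot as it stands.
- The arm moves only by the tool apply_moves, never from a script. Its argument "increments" is a list of rows, each an object of numbers: "dx", "dy", "dz": the shift along the tool's x, y, z normalised to -1 to 1, where 1 is 600 mm; "rx", "ry", "rz": the turn, a rotation vector about the tool's x, y, z normalised to -1 to 1, where 1 is 1.5 rad; "hand": the gripper command: -1 is fully open, 1 is shut, values between are in proportion. A call has exactly 8 rows; each row shifts and turns the commanded pose from where the row before left it, along the tool's axes as they then stand; what a row does not reach is not made up. A row lasts 1/8 s, in which the tool goes at most 62.5 mm and 10.7 degrees, less where a joint would pass 70% of its speed; a pose out of reach is approached as far as the arm can. A call with a number of a shift or a turn outside -1 to 1 is refused whole. A call with a gripper value outside its range is refused whole. The fingers move at their own pace and stop on an object; the grip force is fixed at half the most. Time passes only in rows, so rows that do not move let the fingers close, or fill a call up. It gives the time, the measured TCP pose, the force, the opening and the grip force at its end, in the units of the state.
- r.sense(): the state, without advancing time (a new reading comes with each control period).
- r.camera(name): name is "scene" or "side" or "wrist"; returns a dict with "img" (480x640x3 uint8, red, green, blue), "K" (3x3 intrinsics, pixels), "rvec" (rotation vector, rad) and "tvec" (3), from world to camera coordinates, as OpenCV has them. Camera axes: x right, y down, z forward; pixel columns grow to the right and rows downward; lengths in m; the calibration is good to about 2 mm. A picture is of the moment at which its call begins. There is no depth.
- r.job_done(): hands the job in; it is judged then, once.
The state is a dict: "t": time; "joints": joint angles; "joint_vel": joint speeds; "tau": joint torques, N m; "position": TCP position; "ee_rot": TCP orientation; "contact_force": force on the tool from outside, world axes, zero at the start; "wrist_torque": the same for the moment, N m; "opening": finger opening in m; "gripper_force": force on a finger pad.
Only numpy, scipy, OpenCV 4.12 (cv2) and the standard library are available. Lean on these libraries where they do the work, as an engineer would, in place of code of your own. Each camera call takes 0.05 s, during which the arm holds its last target. There are 200 camera calls.

### The job

The empty blue wire spool has to come off the spindle of the grey dispenser: fold the red flip stop at the spindle's open end down flat, then push the spool along the spindle, off the open end and along the two cradle rails until it rests against the end stop. Slide the spool, do not lift it; leave it lying on the rails and the red stop folded down. Leave the white bottle, the roll of tape and the red tester beside the dispenser where they are.

Things in the scene. Friction and masses are not known exactly. Their poses are not given: they have to be found in the camera images.
- dispenser: grey wire-spool dispenser, fixed to the bench; base plate 365 x 110 x 8 mm. Origin: on the bench top under the spindle; x runs level along the spindle from its post to its open end and on over the cradle, z is up. Post: x = -192 to -170 mm, 70 mm wide, 100 mm high. Rails: two steel bars 8 mm thick at y = +-22 mm, tops at z = 38 mm, from x = 38 mm to the end stop
- spindle_tip (a point): centre of the spindle's open end, at dispenser x = 20, y = 0, z = 75 mm. Steel spindle: level, 18 mm in diameter, 190 mm long, fixed in the post at its other end only
- stop_face (a point): point on the rubber face of the upright end stop, at dispenser x = 156, y = 0, z = 67 mm; the stop plate is 80 mm wide, its top at z = 88 mm. A spool against it has its centre at x = 126 mm
- spool_center (a point): centre of the empty blue plastic spool, on its axis. 60 mm long, end flanges 72 mm in diameter and 5 mm thick, barrel 44 mm, bore 26 mm. Hangs loose on the spindle (centre at z = 71 mm; 67 mm on the rails), 65 mm or more between post and rear flange. Its x axis is the spool's axis, along the dispenser's x; it can roll about it. About 0.16 kg
- spool: the same spool; its origin is its centre too
- flip_stop (a joint): angle of the red flip stop, a bar 12 mm wide and 8 mm thick in front of the spindle's open end; pivot at dispenser x = 30, z = 14 mm; 119 mm long. 0: upright, blocks the spool; it swings sideways towards dispenser +y to 1.55 rad: flat. Starts at 0 to 0.25. Friction holds it near upright, under 2 N on its upper part swings it, beyond about 0.8 rad it falls by itself
- stop_knob (a point): centre of the round red knob (18 mm) at the top of the flip stop, 110 mm from its pivot
- flux_bottle: white bottle with a blue cap, 44 mm in diameter, 84 mm high, standing; origin under its centre. Not to be disturbed
- tape: beige roll of tape lying flat, 100 mm in diameter, 25 mm high; origin under its centre. Not to be disturbed
- red_tester: red hand tester, 97 x 57 x 26 mm, lying flat; origin under its centre. Not to be disturbed

How it is judged:
By the outcome, as a careful person would: the job done as asked, in the order asked, and still so for the second after the job is handed in, with the robot touching nothing.
It also fails if it takes over 48 s, if anything falls off the work surface, if the arm or the gripper's body presses on something with over 40 N, if the wrist force passes 120 N, or if a joint passes its speed limit or range.

## Working session

There is one attempt and no reset: what is moved stays moved. The work goes in short steps, Python scripts to look and compute and a tool call to move; the robot and the scene stay as the last step left them, time stands still between calls to the robot, and variables do not carry over. Pictures are saved under pics/ and viewed, at most 10 in all, crops included, and the job is handed in when it is done.

Besides the shell and the picture viewer there is one more tool, called in YAML: its name, and indented under it one key for each argument. apply_moves: Moves the arm, as the interface text tells. Its arguments: {"type":"object","properties":{"increments":{"type":"array","items":{"type":"object","properties":{"dx":{"type":"number"},"dy":{"type":"number"},"dz":{"type":"number"},"rx":{"type":"number"},"ry":{"type":"number"},"rz":{"type":"number"},"hand":{"type":"number"}}}}},"required":["increments"]}

```bash
ls; mkdir -p pics; python3 - <<'E'
from rig import r
import cv2,pickle
s=r.sense();print(s)
d={}
for n in("scene","side"):
    c=r.camera(n);d[n]=c
    cv2.imwrite(f"pics/{n}0.png",c["img"][:,:,::-1])
pickle.dump(d,open("cams.pkl","wb"))
for n in d:
    R=cv2.Rodrigues(d[n]["rvec"])[0];print(n,-R.T@d[n]["tvec"].ravel(),R[2])
E
```

```text
pics
{'t': 0.0, 'joints': array([ 1.17359826e+00,  3.53636457e-01,  1.63417414e+00, -1.01495089e-05,
        1.15517808e+00, -2.39325196e-03]), 'joint_vel': array([ 0.00100244,  0.00083131,  0.00015232,  0.00051237, -0.001199  ,
       -0.00111349]), 'tau': array([ 1.96619312e-04, -6.05230665e+01, -3.42079496e+01,  3.13501105e-04,
        8.76655744e-03,  5.91375780e-06]), 'position': array([0.2402399 , 0.57656039, 0.30315179]), 'ee_rot': array([-6.16079083e-01, -3.08031860e+00,  2.15195798e-03]), 'contact_force': array([ 0.56474613,  0.60705883, -1.16587944]), 'wrist_torque': array([-0.01033471, -0.04660772, -0.01639887]), 'gripper_force': 0.0, 'opening': 0.08531396928855325}
scene [-0.01435117 -0.32911596  0.65962954] [ 0.6415541   0.51707163 -0.56660857]
side [ 0.25376921 -0.44265795  0.67566094] [ 0.38372219  0.69026856 -0.61342204]
```

View pics/scene0.png

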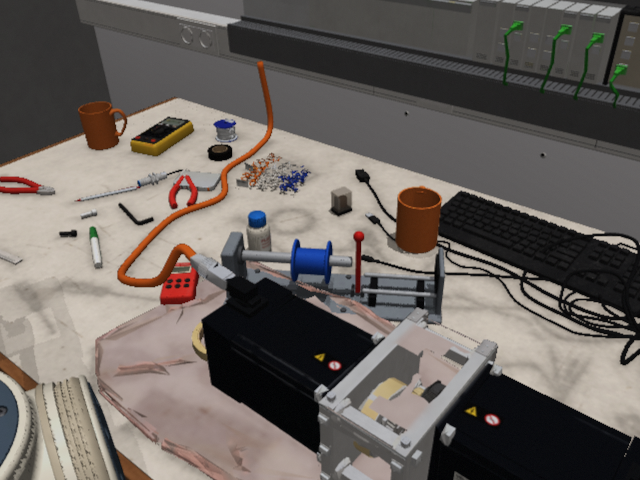

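View pics/side0.png

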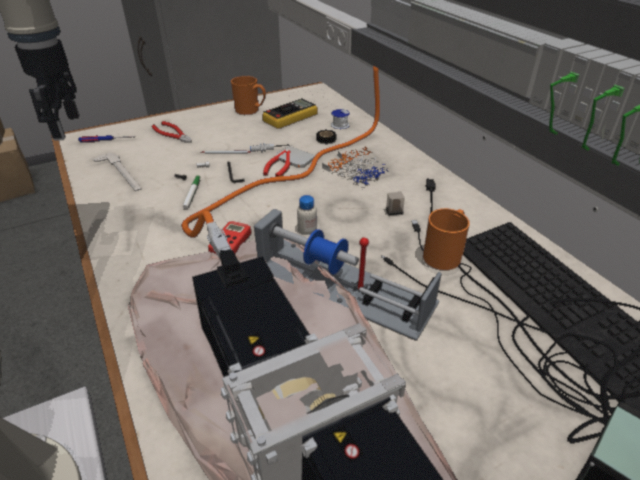

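The scene view shows the post at about (235,255), spool (312,260), red knob (359,237) and end stop (440,285). The side view shows knob (364,242), spool (326,250) and end stop (425,305). A black object stands in front of the dispenser. Next I'll crop in for exact points.

```bash
python3 - <<'E'
import cv2,numpy as np
a=cv2.imread("pics/scene0.png")[200:340,200:460];b=cv2.imread("pics/side0.png")[195:345,220:450]
a=cv2.resize(a,None,fx=3,fy=3,interpolation=2)[:300*2];b=cv2.resize(b,None,fx=3,fy=3,interpolation=2)
cv2.imwrite("pics/a.png",a);cv2.imwrite("pics/b.png",b)
E
```

```text
(no output)
```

View pics/a.png

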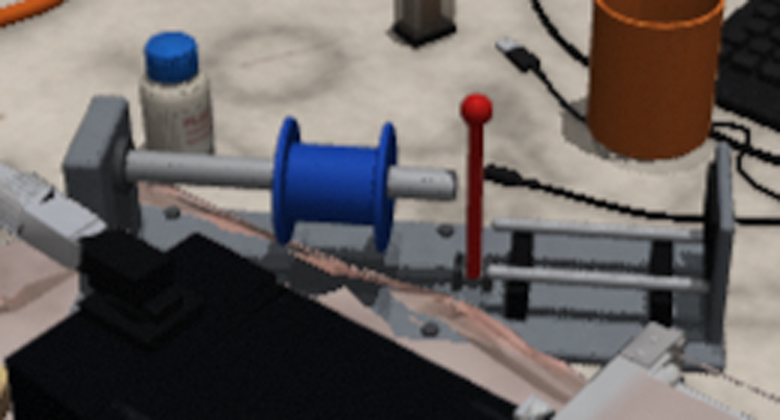

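View pics/b.png

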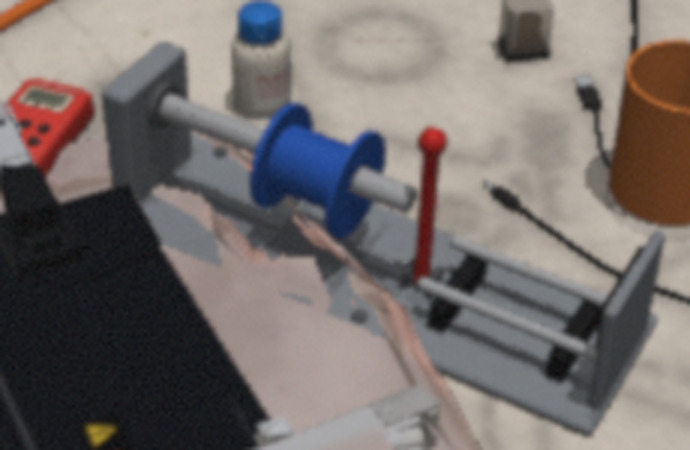

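The crops give these landmarks as crop pixels at 3x:

| Landmark | Scene | Side |
|---|---|---|
| Knob | (477,108) | (433,141) |
| Spindle tip | (449,185) | (407,194) |
| Spindle root | (125,165) | (163,105) |

Next I'll triangulate them.

```bash
cat > h.py <<'E'
import cv2,numpy as np,pickle
d=pickle.load(open("cams.pkl","rb"))
def P(c): return c["K"]@np.c_[cv2.Rodrigues(c["rvec"])[0],np.ravel(c["tvec"])]
def tri(a,b):
    X=cv2.triangulatePoints(P(d["scene"]),P(d["side"]),np.array(a,float).reshape(2,1),np.array(b,float).reshape(2,1)).ravel();return X[:3]/X[3]
def proj(X,n):
    p=P(d[n])@np.r_[X,1];return p[:2]/p[2]
def ray(n,p,z):
    c=d[n];R=cv2.Rodrigues(c["rvec"])[0];o=-R.T@np.ravel(c["tvec"]);v=R.T@np.linalg.solve(c["K"],[p[0],p[1],1]);return o+v*(z-o[2])/v[2]
E
python3 - <<'E'
from h import *
A=lambda u,v:(u/3-.33+200,v/3-.33+200);B=lambda u,v:(u/3-.33+220,v/3-.33+195)
pts=dict(knob=(A(477,108),B(433,141)),tip=(A(449,185),B(407,194)),root=(A(125,165),B(163,105)),p1=(A(95,97),B(172,43)),p2=(A(127,97),B(187,52)),stopfar=(A(722,143),B(658,235)),pivot=(A(474,278),B(421,275)),
basenear=(A(720,368),B(590,432)),
boxA=(A(195,235),B(128,187)),boxlogo=((335,366),(259,351)),frameTR=((495,345),(403,378)),tri2=((471,408),(340,437)),plug=(A(85,240),B(5,165)),cablejoint=((262,63),(376,68)),orange=((180,250),(205,212)))
for k,(a,b) in pts.items():
    X=tri(a,b);print(k,X.round(4),"err",np.round(proj(X,"scene")-a,1),np.round(proj(X,"side")-b,1))
for n,c in d.items():
    hsv=cv2.cvtColor(c["img"],cv2.COLOR_RGB2HSV)
    m=cv2.inRange(hsv,(105,150,60),(125,255,255));q=cv2.connectedComponentsWithStats(m)
    print(n,[(q[2][i].tolist(),q[3][i].round(1)) for i in range(1,q[0]) if q[2][i][4]>60])
for n,q,z in(("scene",(249,290),0),):print(ray(n,q,z))
E
```

```text
knob [0.64   0.1231 0.129 ] err [-0.1 -0.4] [0.  0.5]
tip [0.6327 0.1363 0.0786] err [-0.4 -1.1] [0.1 1.5]
root [0.5381 0.2892 0.0806] err [-0.2 -0.5] [0.1 0.7]
p1 [0.5687 0.342  0.0885] err [-0.1 -0.3] [0.  0.3]
p2 [0.5674 0.3133 0.0999] err [-0.  -0.1] [0.  0.1]
stopfar [0.7347 0.0256 0.0927] err [0. 0.] [-0. -0.]
pivot [0.6374 0.1225 0.0181] err [-0.6 -1.5] [0.2 2.1]
basenear [ 0.6634 -0.0208  0.0064] err [-0.2 -0.4] [0.1 0.6]
boxA [0.4648 0.1638 0.1346] err [-0.1 -0.4] [0.  0.5]
boxlogo [ 0.3814 -0.0247  0.144 ] err [-0.4 -0.8] [0.1 1.2]
frameTR [ 0.5198 -0.1587  0.1507] err [-1.1 -2.4] [0.3 3.6]
tri2 [ 0.4151 -0.182   0.1481] err [0.5 0.8] [-0.2 -1.3]
plug [0.3993 0.1661 0.1727] err [-0.4 -1.1] [0.1 1.4]
cablejoint [1.0195 0.6738 0.2033] err [-0. -0.] [0. 0.]
orange [0.4067 0.2703 0.1751] err [-0.7 -2.2] [0.2 2.7]
scene [([214, 120, 22, 8, 109], array([223.5, 124. ])), ([249, 211, 17, 16, 236], array([256.9, 218.6])), ([291, 240, 41, 40, 902], array([310. , 259.1]))]
side [([300, 196, 13, 13, 139], array([306.2, 201.8])), ([304, 230, 43, 44, 970], array([323.5, 250.6]))]
[0.54531702 0.28801662 0.        ]
```

```bash
cat >> h.py <<'E'
A=lambda u,v:(u/3-.33+200,v/3-.33+200);B=lambda u,v:(u/3-.33+220,v/3-.33+195)
E
python3 - <<'E'
from h import *
from scipy.spatial.transform import Rotation as Ro
def two(k,a,b,z):
    p,q=ray("scene",a,z),ray("side",b,z);print(k,p.round(4),q.round(4));return (p+q)[:2]/2
k=two("knob",A(477,108),B(433,141),.123)
t=two("tip",A(450,185),B(407,195),.075)
ro=two("root",A(125,165),B(163,105),.075)
two("p1(-192,35)",A(95,97),B(172,43),.1);two("p2(-170,35)",A(127,97),B(187,52),.1)
s=two("stopfar",A(722,143),B(658,235),.088)
two("basenear",A(720,368),B(590,432),.004)
pv=two("pivot",A(474,278),B(421,275),.02)
sp=two("spool",(311.5,259.5),(325,251.5),.071)
x=(t-ro)/np.linalg.norm(t-ro);y=np.array([-x[1],x[0]]);print("x",x,"yaw",np.degrees(np.arctan2(x[1],x[0])),np.linalg.norm(t-ro))
o=t-.02*x;print("o",o)
for n,v in dict(knob=k,stop=s,spool=sp,pivot=pv).items():print(n,(v-o)@x,(v-o)@y)
for n,p in(("mug",(418,250)),("bottle",(260,250))):
    v=ray("scene",p,0);print(n,v,(v[:2]-o)@x,(v[:2]-o)@y)
print(Ro.from_rotvec([-.616,-3.0803,0]).as_matrix())
E
```

```text
knob [0.6467 0.1274 0.123 ] [0.6449 0.1305 0.123 ]
tip [0.635  0.1365 0.075 ] [0.6365 0.1427 0.075 ]
root [0.5426 0.2939 0.075 ] [0.5417 0.2983 0.075 ]
p1(-192,35) [0.5565 0.3278 0.1   ] [0.563  0.3277 0.1   ]
p2(-170,35) [0.5672 0.313  0.1   ] [0.5675 0.3134 0.1   ]
stopfar [0.741  0.0286 0.088 ] [0.7386 0.0293 0.088 ]
basenear [ 0.6651 -0.0205  0.004 ] [ 0.6656 -0.0181  0.004 ]
pivot [0.6328 0.1179 0.02  ] [0.6391 0.126  0.02  ]
spool [0.606  0.1938 0.071 ] [0.6008 0.1944 0.071 ]
x [ 0.51342155 -0.85813654] yaw -59.10799269027515 0.1823903400690412
o [0.62548695 0.15675618]
knob 0.0342939391920806 0.0031654136962485906
stop 0.16833623944544476 0.03248645601175018
spool -0.04340140339774427 0.00021194185167103946
pivot 0.035224571135937785 -0.00891444838419373
mug [0.82460988 0.1133276  0.        ] 0.13950165571554257 0.14857749096428358
bottle [0.6464062  0.35571321 0.        ] -0.15999190580757552 0.12010039212087556
[[-9.23091286e-01  3.84580798e-01 -2.96586030e-04]
 [ 3.84580798e-01  9.23091332e-01  5.93114290e-05]
 [ 2.96586030e-04 -5.93114290e-05 -9.99999954e-01]]
```

apply_moves:
  increments:
    - {"dx": -0.078,"dy": -0.048,"hand": 1}
    - {"dx": -0.078,"dy": -0.048,"hand": 1}
    - {"dx": -0.078,"dy": -0.048,"hand": 1}
    - {"dx": -0.078,"dy": -0.048,"hand": 1}
    - {"dx": -0.078,"dy": -0.048,"hand": 1}
    - {"dx": -0.078,"dy": -0.048,"hand": 1}
    - {"dx": -0.078,"dy": -0.048,"hand": 1}
    - {"dx": -0.078,"dy": -0.048,"hand": 1}

```text
$.increments[0]: bad value
```

apply_moves:
  increments:
    - {"dx": -0.076,"dy": -0.046,"hand": 1}
    - {"dx": -0.076,"dy": -0.046,"hand": 1}
    - {"dx": -0.076,"dy": -0.046,"hand": 1}
    - {"rz": 0.106,"hand": 1}
    - {"rz": 0.106,"hand": 1}
    - {"rz": 0.106,"hand": 1}
    - {"rz": 0.106,"hand": 1}
    - {"hand": 1}

```text
$.increments[0]: bad value
```

```bash
python3 - <<'E'
from rig import r
import cv2,pickle
from scipy.spatial.transform import Rotation as Ro
s=r.sense();print(s["t"],s["position"],Ro.from_rotvec(s["ee_rot"]).as_matrix().round(3),s["contact_force"],s["opening"])
c=r.camera("wrist");cv2.imwrite("pics/w1.png",c["img"][:,:,::-1]);pickle.dump(c,open("w1.pkl","wb"))
E
```

```text
0.1 [0.24024686 0.57663887 0.30326916] [[-0.923  0.385 -0.   ]
 [ 0.385  0.923 -0.001]
 [-0.    -0.001 -1.   ]] [-0.03742786  0.16727562  0.0497129 ] 0.08548032446239316
```

View pics/w1.png

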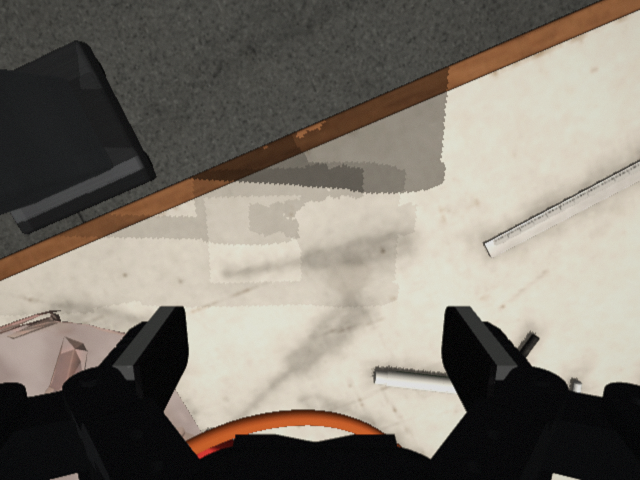

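The picture shows only the bench edge: the moves were refused, so the arm is still at its start. I'll give every key in each row.

apply_moves:
  increments:
    - {"dx": -0.078,"dy": -0.048,"dz": 0,"rx": 0,"ry": 0,"rz": 0,"hand": 1}
    - {"dx": -0.078,"dy": -0.048,"dz": 0,"rx": 0,"ry": 0,"rz": 0,"hand": 1}
    - {"dx": -0.078,"dy": -0.048,"dz": 0,"rx": 0,"ry": 0,"rz": 0,"hand": 1}
    - {"dx": -0.078,"dy": -0.048,"dz": 0,"rx": 0,"ry": 0,"rz": 0,"hand": 1}
    - {"dx": -0.078,"dy": -0.048,"dz": 0,"rx": 0,"ry": 0,"rz": 0,"hand": 1}
    - {"dx": -0.078,"dy": -0.048,"dz": 0,"rx": 0,"ry": 0,"rz": 0,"hand": 1}
    - {"dx": -0.078,"dy": -0.048,"dz": 0,"rx": 0,"ry": 0,"rz": 0,"hand": 1}
    - {"dx": -0.078,"dy": -0.048,"dz": 0,"rx": 0,"ry": 0,"rz": 0,"hand": 1}

```text
t: 1.15
position: [0.4981, 0.2186, 0.3038]
ee_rot: [-0.616, -3.081, -0.0]
contact_force: [1.5, 0.3, -0.1]
opening: -0.0001
gripper_force: 0.0
```

apply_moves:
  increments:
    - {"dx": -0.076,"dy": -0.046,"dz": 0,"rx": 0,"ry": 0,"rz": 0,"hand": 1}
    - {"dx": -0.076,"dy": -0.046,"dz": 0,"rx": 0,"ry": 0,"rz": 0,"hand": 1}
    - {"dx": -0.076,"dy": -0.046,"dz": 0,"rx": 0,"ry": 0,"rz": 0,"hand": 1}
    - {"dx": 0,"dy": 0,"dz": 0,"rx": 0,"ry": 0,"rz": 0.106,"hand": 1}
    - {"dx": 0,"dy": 0,"dz": 0,"rx": 0,"ry": 0,"rz": 0.106,"hand": 1}
    - {"dx": 0,"dy": 0,"dz": 0,"rx": 0,"ry": 0,"rz": 0.106,"hand": 1}
    - {"dx": 0,"dy": 0,"dz": 0,"rx": 0,"ry": 0,"rz": 0.106,"hand": 1}
    - {"dx": 0,"dy": 0,"dz": 0,"rx": 0,"ry": 0,"rz": 0,"hand": 1}

```text
t: 2.15
position: [0.5917, 0.0912, 0.3036]
ee_rot: [-1.547, -2.734, 0.001]
contact_force: [-0.9, 0.4, -0.2]
opening: 0.0001
gripper_force: 0.0
```

```bash
python3 - <<'E'
from rig import r
import cv2,pickle
from scipy.spatial.transform import Rotation as Ro
s=r.sense();print(s["t"],s["position"],s["joints"],Ro.from_rotvec(s["ee_rot"]).as_matrix().round(3),s["contact_force"],s["opening"])
c=r.camera("wrist");cv2.imwrite("pics/w2.png",c["img"][:,:,::-1]);pickle.dump(c,open("w1.pkl","wb"))
E
```

```text
2.15 [0.59167677 0.09115259 0.30362949] [ 1.50358560e-01  3.12834360e-01  1.69164717e+00 -1.90880692e-05
  1.13762225e+00 -3.90636868e-01] [[-0.515  0.857 -0.001]
 [ 0.857  0.515 -0.   ]
 [ 0.    -0.    -1.   ]] [-0.87350221  0.42583481 -0.16426763] 0.00010404045937621178
```

View pics/w2.png

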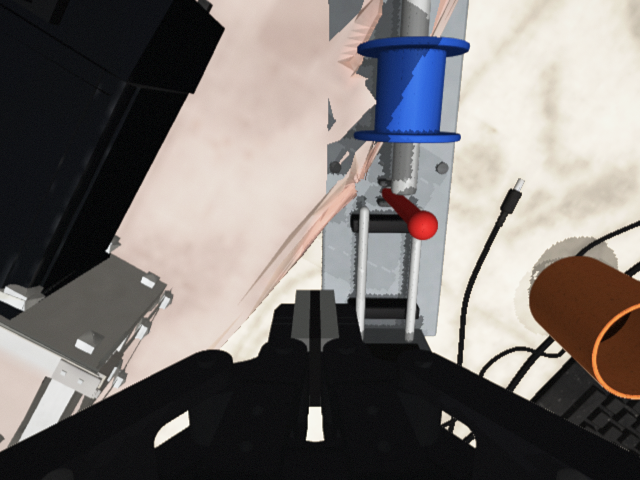

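The wrist view shows the spindle tip near (404,190), knob (424,225), rails at columns ~362 and ~413, and the spool flanges at rows ~45 and ~137.

```bash
python3 - <<'E'
from h import *
d["w"]=pickle.load(open("w1.pkl","rb"))
R=lambda p,z:ray("w",p,z)[:2]
e1,e2=R((464,40),.008),R((437,330),.008)
l1,l2=R((365,212),.038),R((361,325),.038);m1,m2=R((416,245),.038),R((410,338),.038)
for a,b in((e1,e2),(l1,l2),(m1,m2)):
    v=b-a;print("yaw",np.degrees(np.arctan2(v[1],v[0])))
th=np.radians(-59);x=np.array([np.cos(th),np.sin(th)]);y=np.array([-x[1],x[0]])
o=np.array([.6255,.152])
for n,p,z in(("edge y55",(464,40),.008),("edge",(437,330),.008),("rail-22",(365,212),.038),("rail-22",(361,325),.038),("rail+22",(416,245),.038),("rail22",(410,338),.038),("tip x20 top",(404,193),.08),("tip bottom",(404,193),.07),("knob",(424,225),.123),
 ("flangeF left bottomedge",(357,137),.071),("flangeF right",(460,138),.071),("flangeR L",(358,47),.071),("flangeR R",(469,47),.071)):
    v=R(p,z)-o;print(n,(v@x*1e3).round(1),(v@y*1e3).round(1))
E
```

```text
yaw -59.232291373151384
yaw -59.077015562418445
yaw -58.739000277318695
edge y55 -88.2 55.1
edge 163.2 54.0
rail-22 42.5 -21.1
rail-22 142.3 -21.3
rail+22 70.0 21.3
rail22 154.7 21.7
tip x20 top 19.3 0.3
tip bottom 21.2 2.4
knob 30.8 4.5
flangeF left bottomedge -17.8 -32.3
flangeF right -17.2 38.3
flangeR L -74.8 -33.2
flangeR R -74.8 38.7
```

apply_moves:
  increments:
    - {"dx": 0,"dy": 0,"dz": 0.056,"rx": 0,"ry": 0,"rz": 0,"hand": 1}
    - {"dx": 0,"dy": 0,"dz": 0.056,"rx": 0,"ry": 0,"rz": 0,"hand": 1}
    - {"dx": 0,"dy": 0,"dz": 0.056,"rx": 0,"ry": 0,"rz": 0,"hand": 1}
    - {"dx": 0,"dy": 0,"dz": 0.056,"rx": 0,"ry": 0,"rz": 0,"hand": 1}
    - {"dx": 0,"dy": 0.02,"dz": 0,"rx": 0,"ry": 0,"rz": 0,"hand": 1}
    - {"dx": 0,"dy": 0.025,"dz": 0,"rx": 0,"ry": 0,"rz": 0,"hand": 1}
    - {"dx": 0,"dy": 0.025,"dz": 0,"rx": 0,"ry": 0,"rz": 0,"hand": 1}
    - {"dx": 0,"dy": 0.025,"dz": 0,"rx": 0,"ry": 0,"rz": 0,"hand": 1}

```text
t: 3.2
position: [0.6424, 0.1213, 0.1707]
ee_rot: [1.547, 2.733, 0.002]
contact_force: [-0.6, -0.4, -0.4]
opening: -0.0001
gripper_force: 0.1
```

apply_moves:
  increments:
    - {"dx": 0,"dy": 0.03,"dz": 0,"rx": 0,"ry": 0,"rz": 0,"hand": 1}
    - {"dx": 0,"dy": 0.03,"dz": 0,"rx": 0,"ry": 0,"rz": 0,"hand": 1}
    - {"dx": 0,"dy": 0.03,"dz": 0.01,"rx": 0,"ry": 0,"rz": 0,"hand": 1}
    - {"dx": 0,"dy": 0.03,"dz": 0.015,"rx": 0,"ry": 0,"rz": 0,"hand": 1}
    - {"dx": 0,"dy": 0.03,"dz": 0.02,"rx": 0,"ry": 0,"rz": 0,"hand": 1}
    - {"dx": 0,"dy": 0.015,"dz": 0.015,"rx": 0,"ry": 0,"rz": 0,"hand": 1}
    - {"dx": 0,"dy": 0,"dz": 0,"rx": 0,"ry": 0,"rz": 0,"hand": 1}
    - {"dx": 0,"dy": 0,"dz": 0,"rx": 0,"ry": 0,"rz": 0,"hand": 1}

```text
t: 4.2
position: [0.7254, 0.1712, 0.1338]
ee_rot: [-1.548, -2.733, 0.0]
contact_force: [-0.6, 0.5, -0.4]
opening: -0.0
gripper_force: 0.0
```

```bash
python3 - <<'E'
from rig import r
import cv2,numpy as np
c=r.camera("scene");cv2.imwrite("pics/s3.png",c["img"][:,:,::-1])
a=c["img"][150:350,180:500,::-1];w=r.camera("wrist")["img"][:,:,::-1]
cv2.imwrite("pics/c3.png",np.vstack([cv2.resize(a,(480,300)),cv2.resize(w,(400,300))[:, :].copy() if 0 else cv2.resize(w,(480,300))]))
E
```

```text
(no output)
```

View pics/c3.png

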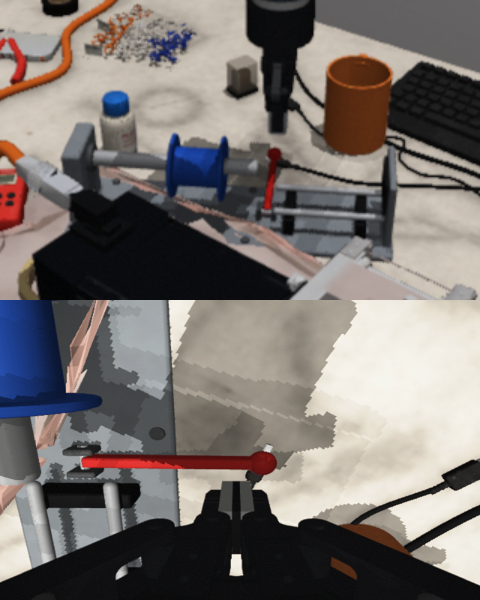

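The flip stop is down and clear of the spindle: the knob is at lower crop (262,462), with the bar pointing towards +y. The spool hasn't moved. Next I'll go up and over, to behind the spool.

apply_moves:
  increments:
    - {"dx": 0,"dy": 0,"dz": -0.075,"rx": 0,"ry": 0,"rz": 0,"hand": 1}
    - {"dx": 0,"dy": 0,"dz": -0.075,"rx": 0,"ry": 0,"rz": 0,"hand": 0.06}
    - {"dx": 0.055,"dy": -0.04,"dz": 0,"rx": 0,"ry": 0,"rz": 0,"hand": 0.06}
    - {"dx": 0.055,"dy": -0.04,"dz": 0,"rx": 0,"ry": 0,"rz": 0,"hand": 0.06}
    - {"dx": 0.055,"dy": -0.04,"dz": 0,"rx": 0,"ry": 0,"rz": 0,"hand": 0.06}
    - {"dx": 0.055,"dy": -0.04,"dz": 0,"rx": 0,"ry": 0,"rz": 0,"hand": 0.06}
    - {"dx": 0,"dy": 0,"dz": 0,"rx": 0,"ry": 0,"rz": 0,"hand": 0.06}
    - {"dx": 0,"dy": 0,"dz": 0,"rx": 0,"ry": 0,"rz": 0,"hand": 0.06}

```text
t: 5.3
position: [0.576, 0.2352, 0.2243]
ee_rot: [1.547, 2.733, 0.002]
contact_force: [0.8, 0.3, 0.1]
opening: 0.0402
gripper_force: 0.0
```

```bash
python3 - <<'E'
from rig import r
from h import *
s=r.sense();print(s["position"],s["opening"])
th=np.radians(-59);x=np.array([np.cos(th),np.sin(th)]);y=np.array([-x[1],x[0]]);o=np.array([.6255,.152])
v=s["position"][:2]-o;print("tcp disp",v@x,v@y)
for n in("scene","side"):
    c=r.camera(n);hsv=cv2.cvtColor(c["img"],cv2.COLOR_RGB2HSV)
    m=cv2.inRange(hsv,(0,150,60),(5,255,255))|cv2.inRange(hsv,(172,150,60),(180,255,255));k=np.r_[o+.03*x+.11*y,.014];p=proj(k,n)
    ys,xs=np.nonzero(m);q=(abs(xs-p[0])<60)&(abs(ys-p[1])<60);print(n,"pred flat knob",p,"pred pivot",proj(np.r_[o+.03*x,.014],n),"red bbox",xs[q].min(),xs[q].max(),ys[q].min(),ys[q].max())
    cv2.imwrite(f"pics/{n}4.png",c["img"][:,:,::-1])
E
```

```text
[0.57598715 0.2352213  0.2242984 ] 0.04020927555650224
tcp disp -0.09683558296265406 0.0004213382764169174
scene pred flat knob [360.88794612 253.3829161 ] pred pivot [356.38433436 290.79000765] red bbox 356 366 249 289
side pred flat knob [385.11691375 255.94465809] pred pivot [360.62264473 288.18555013] red bbox 360 388 252 285
```

The flip stop is flat, matching the predicted pixels. Next I'll descend astride the spindle and start pushing.

apply_moves:
  increments:
    - {"dx": 0,"dy": 0,"dz": 0.054,"rx": 0,"ry": 0,"rz": 0,"hand": 0.06}
    - {"dx": 0,"dy": 0,"dz": 0.054,"rx": 0,"ry": 0,"rz": 0,"hand": 0.06}
    - {"dx": 0,"dy": 0,"dz": 0.036,"rx": 0,"ry": 0,"rz": 0,"hand": 0.06}
    - {"dx": 0,"dy": 0,"dz": 0.018,"rx": 0,"ry": 0,"rz": 0,"hand": 0.06}
    - {"dx": -0.01,"dy": 0,"dz": 0,"rx": 0,"ry": 0,"rz": 0,"hand": 0.06}
    - {"dx": -0.01,"dy": 0,"dz": 0,"rx": 0,"ry": 0,"rz": 0,"hand": 0.06}
    - {"dx": -0.015,"dy": 0,"dz": 0,"rx": 0,"ry": 0,"rz": 0,"hand": 0.06}
    - {"dx": -0.015,"dy": 0,"dz": 0,"rx": 0,"ry": 0,"rz": 0,"hand": 0.06}

```text
t: 6.4
position: [0.5915, 0.2091, 0.127]
ee_rot: [1.548, 2.733, 0.001]
contact_force: [-0.5, 0.8, 0.7]
opening: 0.0404
gripper_force: 0.2
```

apply_moves:
  increments:
    - {"dx": -0.017,"dy": 0,"dz": 0,"rx": 0,"ry": 0,"rz": 0,"hand": 0.06}
    - {"dx": -0.017,"dy": 0,"dz": 0,"rx": 0,"ry": 0,"rz": 0,"hand": 0.06}
    - {"dx": -0.017,"dy": 0,"dz": 0,"rx": 0,"ry": 0,"rz": 0,"hand": 0.06}
    - {"dx": -0.017,"dy": 0,"dz": 0,"rx": 0,"ry": 0,"rz": 0,"hand": 0.06}
    - {"dx": -0.017,"dy": 0,"dz": 0,"rx": 0,"ry": 0,"rz": 0,"hand": 0.06}
    - {"dx": -0.017,"dy": 0,"dz": 0,"rx": 0,"ry": 0,"rz": 0,"hand": 0.06}
    - {"dx": -0.017,"dy": 0,"dz": 0,"rx": 0,"ry": 0,"rz": 0,"hand": 0.06}
    - {"dx": 0,"dy": 0,"dz": 0,"rx": 0,"ry": 0,"rz": 0,"hand": 0.06}

```text
t: 7.4
position: [0.6278, 0.1472, 0.1259]
ee_rot: [1.549, 2.733, -0.001]
contact_force: [-1.0, -0.2, 0.6]
opening: 0.0402
gripper_force: 0.0
```

```bash
python3 - <<'E'
from rig import r
import cv2,numpy as np
a=r.camera("scene")["img"][180:320,200:480,::-1];b=r.camera("side")["img"][180:340,230:470,::-1]
cv2.imwrite("pics/c5.png",np.vstack([cv2.resize(a,(560,280)),cv2.resize(b,(480,320))[:, :].copy() if 0 else cv2.resize(b,(560,320))]))
E
```

```text
(no output)
```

View pics/c5.png

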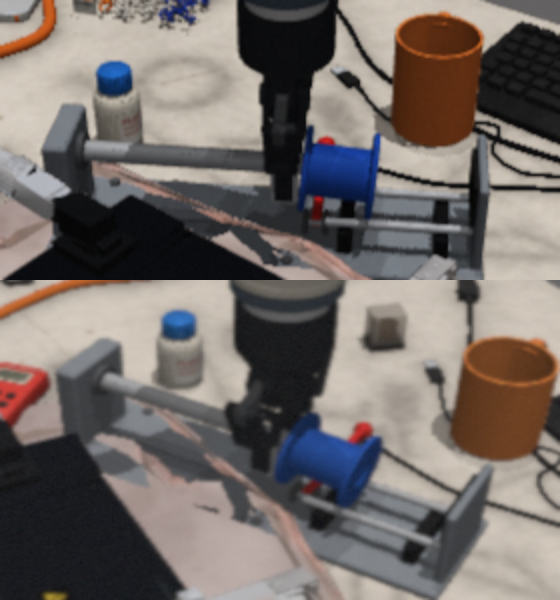

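The spool is upright with its front on the rails, at crop (340,170) and (330,450). Its rear is still at the spindle tip. I'll keep pushing.

apply_moves:
  increments:
    - {"dx": -0.014,"dy": 0,"dz": 0,"rx": 0,"ry": 0,"rz": 0,"hand": 0.06}
    - {"dx": -0.014,"dy": 0,"dz": 0,"rx": 0,"ry": 0,"rz": 0,"hand": 0.06}
    - {"dx": -0.014,"dy": 0,"dz": 0,"rx": 0,"ry": 0,"rz": 0,"hand": 0.06}
    - {"dx": -0.014,"dy": 0,"dz": 0,"rx": 0,"ry": 0,"rz": 0,"hand": 0.06}
    - {"dx": -0.014,"dy": 0,"dz": 0,"rx": 0,"ry": 0,"rz": 0,"hand": 0.06}
    - {"dx": -0.014,"dy": 0,"dz": 0,"rx": 0,"ry": 0,"rz": 0,"hand": 0.06}
    - {"dx": -0.014,"dy": 0,"dz": 0,"rx": 0,"ry": 0,"rz": 0,"hand": 0.06}
    - {"dx": -0.014,"dy": 0,"dz": 0,"rx": 0,"ry": 0,"rz": 0,"hand": 0.06}

```text
t: 8.5
position: [0.6623, 0.0902, 0.1263]
ee_rot: [-1.548, -2.733, 0.0]
contact_force: [-0.5, 0.5, -0.6]
opening: 0.0401
gripper_force: 0.3
```

apply_moves:
  increments:
    - {"dx": -0.004,"dy": 0,"dz": 0,"rx": 0,"ry": 0,"rz": 0,"hand": 0.06}
    - {"dx": -0.004,"dy": 0,"dz": 0,"rx": 0,"ry": 0,"rz": 0,"hand": 0.06}
    - {"dx": -0.003,"dy": 0,"dz": 0,"rx": 0,"ry": 0,"rz": 0,"hand": 0.06}
    - {"dx": -0.003,"dy": 0,"dz": 0,"rx": 0,"ry": 0,"rz": 0,"hand": 0.06}
    - {"dx": -0.002,"dy": 0,"dz": 0,"rx": 0,"ry": 0,"rz": 0,"hand": 0.06}
    - {"dx": -0.002,"dy": 0,"dz": 0,"rx": 0,"ry": 0,"rz": 0,"hand": 0.06}
    - {"dx": 0,"dy": 0,"dz": 0,"rx": 0,"ry": 0,"rz": 0,"hand": 0.06}
    - {"dx": 0,"dy": 0,"dz": 0,"rx": 0,"ry": 0,"rz": 0,"hand": 0.06}

```text
t: 9.5
position: [0.6677, 0.0814, 0.1263]
ee_rot: [1.548, 2.733, 0.0]
contact_force: [0.4, 0.4, -0.7]
opening: 0.0401
gripper_force: 0.2
```

No contact with the stop yet, so I'll creep forward.

apply_moves:
  increments:
    - {"dx": -0.002,"dy": 0,"dz": 0,"rx": 0,"ry": 0,"rz": 0,"hand": 0.06}
    - {"dx": -0.002,"dy": 0,"dz": 0,"rx": 0,"ry": 0,"rz": 0,"hand": 0.06}
    - {"dx": 0,"dy": 0,"dz": 0,"rx": 0,"ry": 0,"rz": 0,"hand": 0.06}
    - {"dx": 0,"dy": 0,"dz": 0,"rx": 0,"ry": 0,"rz": 0,"hand": 0.06}
    - {"dx": 0,"dy": 0,"dz": 0,"rx": 0,"ry": 0,"rz": 0,"hand": 0.06}
    - {"dx": 0,"dy": 0,"dz": 0,"rx": 0,"ry": 0,"rz": 0,"hand": 0.06}
    - {"dx": 0,"dy": 0,"dz": 0,"rx": 0,"ry": 0,"rz": 0,"hand": 0.06}
    - {"dx": 0,"dy": 0,"dz": 0,"rx": 0,"ry": 0,"rz": 0,"hand": 0.06}

```text
t: 10.5
position: [0.6688, 0.0796, 0.1262]
ee_rot: [-1.548, -2.733, -0.0]
contact_force: [-1.2, 5.6, -1.2]
opening: 0.0398
gripper_force: 2.5
```

apply_moves:
  increments:
    - {"dx": -0.0015,"dy": 0,"dz": 0,"rx": 0,"ry": 0,"rz": 0,"hand": 0.06}
    - {"dx": -0.0015,"dy": 0,"dz": 0,"rx": 0,"ry": 0,"rz": 0,"hand": 0.06}
    - {"dx": 0,"dy": 0,"dz": 0,"rx": 0,"ry": 0,"rz": 0,"hand": 0.06}
    - {"dx": 0,"dy": 0,"dz": 0,"rx": 0,"ry": 0,"rz": 0,"hand": 0.06}
    - {"dx": 0,"dy": 0,"dz": 0,"rx": 0,"ry": 0,"rz": 0,"hand": 0.06}
    - {"dx": 0,"dy": 0,"dz": 0,"rx": 0,"ry": 0,"rz": 0,"hand": 0.06}
    - {"dx": 0,"dy": 0,"dz": 0,"rx": 0,"ry": 0,"rz": 0,"hand": 0.06}
    - {"dx": 0,"dy": 0,"dz": 0,"rx": 0,"ry": 0,"rz": 0,"hand": 0.06}

```text
t: 11.5
position: [0.669, 0.0794, 0.1262]
ee_rot: [-1.548, -2.731, -0.001]
contact_force: [-4.7, 12.7, 1.8]
opening: 0.04
gripper_force: 6.5
```

The spool is against the stop (force 13 N along -x). I'll back off and rise.

apply_moves:
  increments:
    - {"dx": 0.004,"dy": 0,"dz": 0,"rx": 0,"ry": 0,"rz": 0,"hand": 0.06}
    - {"dx": 0.01,"dy": 0,"dz": 0,"rx": 0,"ry": 0,"rz": 0,"hand": 0.06}
    - {"dx": 0.02,"dy": 0,"dz": 0,"rx": 0,"ry": 0,"rz": 0,"hand": 0.06}
    - {"dx": 0.02,"dy": 0,"dz": 0,"rx": 0,"ry": 0,"rz": 0,"hand": 0.06}
    - {"dx": 0,"dy": 0,"dz": -0.06,"rx": 0,"ry": 0,"rz": 0,"hand": 0.06}
    - {"dx": 0,"dy": 0,"dz": -0.08,"rx": 0,"ry": 0,"rz": 0,"hand": 0.06}
    - {"dx": 0,"dy": 0,"dz": -0.08,"rx": 0,"ry": 0,"rz": 0,"hand": 0.06}
    - {"dx": 0,"dy": 0,"dz": -0.08,"rx": 0,"ry": 0,"rz": 0,"hand": 0.06}

```text
t: 12.5
position: [0.6526, 0.1062, 0.3079]
ee_rot: [1.548, 2.734, -0.0]
contact_force: [0.1, -0.2, -0.1]
opening: 0.0403
gripper_force: 0.0
```

```bash
python3 - <<'E'
from rig import r
import cv2,numpy as np
a=r.camera("scene")["img"][180:320,200:480,::-1];b=r.camera("side")["img"][180:340,230:470,::-1]
cv2.imwrite("pics/c6.png",np.vstack([cv2.resize(a,(560,280)),cv2.resize(b,(560,320))]))
E
```

```text
(no output)
```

View pics/c6.png

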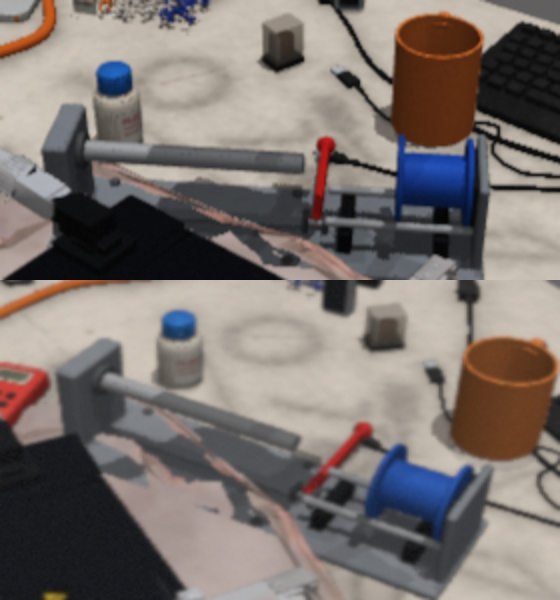

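The spool lies level on the rails against the end stop, at (437,175) upper and (420,490) lower. The red stop is flat, and the bottle and tester are where they were. Handing in.

```bash
python3 -c "
from rig import r
print(r.job_done())"
```

```text
the job is handed in; nothing more can be done
None
```

The job is handed in: the red stop is folded flat and the blue spool was slid off the spindle and along the rails to the end stop; the bottle and tester look unmoved, and the tape, mostly hidden from the cameras, was not checked separately.

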